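# Close the sharps tub with its double lid and hold the outer lid open

## Task

Slide the nested pair of lids out of its holder by the inner lid's knob, carry both together to the open sharps tub and lower them until the inner lid sits fully home in the tub's mouth, letting go of the knob only then. Now lift the outer lid alone by one of its tabs, leaving the inner lid seated just as it is, and finish while holding the outer lid level in the gripper, clear to the side of the tub and higher than the knob's top, so that a used lancet can be dropped through the inner lid. Leave the tub and everything else standing where they are.

Things in the scene. Friction and masses are not known exactly. Their poses are not given: they have to be found in the camera images.
- tub: the open round sharps tub, red plastic, loose and upright, about 0.7 kg: 90 mm tall, at the rim 98 mm across outside and 92 mm inside, 88 mm across at the foot. Origin at the centre of its underside, z up.
- holder: fixed grey-painted metal lid holder, 132 (x) x 136 (y) mm, open at its -x end, towards the robot; 8 mm floor, from x = -65 mm, 28 mm high wall at +x. Lips over both edges of the lids (z = 32 to 37 mm, 4 mm above the outer lid) leave a slot |y| < 42 mm for the knob and tabs. Origin at the middle, on the table, z up.
- holder_out (a point): point 83 mm out along the holder's -x from its origin, at table height, axes as the holder's. The lips end 30 mm out: the lids cannot be lifted until slid along the holder's -x so that their axis is 75 mm or more from the holder's origin; over this point they are free.
- inner_lid: inner lid, white plastic, 0.12 kg, loose: plug 86 mm across (76 at its foot), 12 mm deep; flange 100 mm across, z = 12 to 16 mm, which rests on the tub's rim when home (origin then 78 mm above the tub's); square knob 18 x 18 mm, z = 16 to 68 mm, faces square to x and y. Origin at the centre of the plug's foot, z up. Starts on the holder's floor, yawed up to 0.15 rad from it.
- knob (a point): point on the axis of the inner lid's knob, 52 mm above that lid's origin, 16 mm below the knob's top, a good height to grip (23 mm above the holder's lips). Axes as the inner lid's. The knob carries both lids, as the outer one rests on the inner.
- outer_lid: outer lid, white plastic, 0.07 kg, loose on the inner flange: ring 114 mm across, 4 mm thick, 4 mm skirt below its edge, 32 mm hole for the knob (3 mm play), two tabs on its x axis. Origin on the axis at the ring's underside, 16 mm above the inner lid's origin when nested, z up; yawed with the inner lid within 0.02 rad at the start. The knob stands 48 mm above the ring.
- tab_a (a point): grip point of the outer lid's tab on its -x side: upright plate 10 mm thick (along y), 21 mm long (along x, 28 to 49 mm off the axis), 36 mm high above the ring. The point is 38.5 mm off the axis, 27 mm above the outer lid's origin, 13 mm below the tab's top. Lifted by a tab, the outer lid comes off over the knob alone.
- tab_b (a point): the same on the other tab, on the outer lid's +x side.
- swab_jar: bystander, to be left where it is: small closed glass jar with a steel cap, 52 mm across, 75 mm tall, near the middle of the work area. Origin at the centre of its underside.
- meter: bystander, to be left where it is: flat grey blood-sugar meter, 95 x 52 x 18 mm, near the robot. Origin at the centre of its underside.
- strip_box: bystander, to be left where it is: small cardboard box, 60 x 36 x 28 mm. Origin at the centre of its underside.
- gel_bottle: bystander, to be left where it is: clear pump-gel bottle, 52 mm across, 150 mm tall, at the back. Origin at the centre of its underside.
- full_tub: bystander, to be left where it is: larger closed sharps tub, 120 mm across its lid, 128 mm tall, at the back: not the one to close. Origin at the centre of its underside.
- glove_box: bystander, to be left where it is: box of gloves, 120 x 230 x 70 mm, at the back. Origin at the centre of its underside.
Things that resemble listed ones, but are neither listed nor needed, are in the scene too. Leave any purple look-alike of the inner_lid alone.

How it is judged:
By the outcome, as a careful person would: the job done as asked, in the order asked, and still so for the second after the job is handed in, while the arm keeps its last pose, push and grip.
It also fails if it takes over 72 s, if anything falls off the work surface, if the arm or the gripper's body presses on something with over 40 N, if the wrist force passes 120 N, or if a joint passes its speed limit or range.

## Robot

A 7-joint arm with a two-finger parallel gripper is mounted at the origin on the work surface. World frame = base frame: x ahead of the robot, y to its left, z up, the work surface at z = 0. Lengths are in m, angles in rad, forces in N, time in s.
With the tool pointing down it reaches from about 0.425 to 0.875 m from the base axis. Payload 4.7 kg.
Tool frame: the origin (TCP) lies between the finger pads; the fingertips stand 14 mm ahead of it and the grasp point (between the pads) lies 5 mm behind it; z points along the fingers, y is the line along which they close (so a half turn about z gives the same grasp; the last joint's range is limited). The gripper opens to 85 mm and grips with 20 to 120 N. Pads are 22 mm wide; open, the fingers measure 114 mm over their backs; the gripper's body (76 mm by 85 mm) begins 54 mm behind the grasp point. The pads swing forward as they close: fully open they stand 13 mm farther back than shut.
Start: joints at [-1.207, 0.321, -0.07, 1.45, 0.023, 1.371, -0.057], TCP at [0.223, 0.611, 0.215] pointing down, gripper open.
Joint ranges: [-2.86, 2.86], [-0.3, 2.09], [-1.38, 1.24], [0.06, 2.45], [-1.56, 4.7], [0.09, 2.05], [-2.69, 2.69]. Speed limits (rad/s): [2.57, 2.57, 3.14, 3.14, 3.14, 3.14, 3.14].

## Interface

Orientations are given as a unit quaternion [x, y, z, w].
In Python, from bench import * gives the robot as it stands.
- The arm moves only by the shell command python3 -m creep 'ROWS' [OPENING] [FORCE]. ROWS is text: rows parted by semicolons, each of 6 numbers parted by spaces: the shift along the tool's x, y, z each as a share of 0.5 m, from -1 to 1, then the turn, a rotation vector about the tool's x, y, z each as a share of 90 degrees, from -1 to 1. In form: x y z rx ry rz; .... A call has 1 to 20 rows; each row shifts and turns the commanded pose from where the row before left it, along the tool's axes as they then stand; what a row does not reach is not made up. A row lasts 1/10 s, in which the tool goes at most 50 mm and 8.59 degrees, less where a joint would pass 70% of its speed; a pose out of reach is approached as far as the arm can. A call with a number of a shift or a turn outside -1 to 1 is refused whole. A call with a gripper value outside its range is refused whole. OPENING is the opening, from 0 (shut) to 1 (fully open), set as the call begins (- or left out, the last holds). The fingers move at their own pace and stop on an object; FORCE is the grip in N (left out, the last holds). Time passes only in rows, so rows that do not move let the fingers close. It gives the time, the measured TCP pose, the force, the opening and the grip force at its end, in the units of the state.
- get_obs(): the state, without advancing time (a new reading comes with each control period).
- camera(name): name is "scene" or "top"; returns a dict with "frame" (480x640x3 uint8, red, green, blue), "fx", "fy", "cx", "cy" (pixels), "R" (3x3) and "t" (3): a world point X has camera coordinates R X + t. Camera axes: x right, y down, z forward; pixel columns grow to the right and rows downward; lengths in m; the calibration is good to about 2 mm. A picture is of the moment at which its call begins. There is no depth.
- sign_off(): hands the job in; it is judged then, once.
Trained networks look in a picture, given as the dict that the camera call returned (one of the last four; its "shot" number tells which), for a name from the list of things; names that differ only in an ending like _2 or _b are one class to them, and where a whole thing is asked for, a point or a joint stands for the part that bears it (a point fixed in the world has none). Each returns a list of dicts, best first, with "conf" (0 to 1); they miss things now and then, are a little off and sometimes report something else, mostly with a low value. They report only what shows in the picture. A call takes as long as a camera call. They do not tell look-alikes from the thing itself.
- recognise(picture, name): "rect" ([left, top, right, bottom] in pixels, round what is visible of it).
- place_of(picture, name): "point" ([column, row] in pixels: a listed point, or the origin of a listed thing).
The state is a dict: "time_s": time; "q": joint angles; "qvel": joint speeds; "joint_torque": joint torques, N m; "eef_pos": TCP position; "eef_rot": TCP orientation; "ft_force": force on the tool from outside, world axes, zero at the start; "ft_torque": the same for the moment, N m; "opening": finger opening in m; "grip_force": force on a finger pad.
Only numpy, scipy, OpenCV 4.12 (cv2) and the standard library are available. Lean on these libraries where they do the work, as an engineer would, in place of code of your own. Each camera call takes 0.05 s, during which the arm holds its last target. There are 200 camera calls.

## Working session

There is one attempt and no reset: what is moved stays moved. The work goes in short steps, Python scripts to look and compute and a shell command to move; the robot and the scene stay as the last step left them, time stands still between calls to the robot, and variables do not carry over. Pictures are saved under pics/ and viewed, at most 10 in all, crops included, and the job is handed in when it is done.

```bash
ls; mkdir -p pics
cat > look.py <<'E'
from bench import *
import cv2, numpy as np
def snap(c, fn=None):
    p=camera(c)
    if fn: cv2.imwrite('pics/'+fn, p['frame'][:,:,::-1])
    return p
def at_z(p, uv, z):
    R=np.array(p['R']); t=np.array(p['t']); C=-R.T@t
    d=R.T@np.array([(uv[0]-p['cx'])/p['fx'],(uv[1]-p['cy'])/p['fy'],1.])
    return C+d*(z-C[2])/d[2]
def proj(p,X):
    c=np.array(p['R'])@np.array(X)+np.array(p['t']); return np.array([p['fx']*c[0]/c[2]+p['cx'],p['fy']*c[1]/c[2]+p['cy']])
E
python3 - <<'E'
from look import *
o=get_obs(); print(o['time_s'],o['eef_pos'],o['eef_rot'],o['opening'])
hz=dict(tub=0,holder=0,inner_lid=.008,knob=.060,outer_lid=.024,tab_a=.051,tab_b=.051,swab_jar=0,meter=0,strip_box=0,gel_bottle=0,full_tub=0,glove_box=0)
for c in ['top','scene']:
    p=snap(c,c+'0.png'); print(c,-np.array(p['R']).T@p['t'])
    for n,z in hz.items():
        for d in place_of(p,n)[:3]:
            if d['conf']>.2: print(n,round(d['conf'],2),np.round(d['point']),np.round(at_z(p,d['point'],z),3))
print(get_obs()['time_s'])
E
```

```text
pics
0.0 [0.22258321 0.61007696 0.21383144] [ 1.73977636e-01  9.84749120e-01 -9.67036298e-04 -1.34101085e-04] 0.0857274479335829
top [ 0.51079988 -0.02004022  1.0190909 ]
tub 0.92 [432. 252.] [ 0.547 -0.23   0.   ]
tub 0.66 [176. 250.] [0.544 0.262 0.   ]
inner_lid 0.93 [172. 373.] [0.313 0.26  0.008]
inner_lid 0.91 [247. 361.] [0.337 0.119 0.008]
inner_lid 0.76 [183. 254.] [0.537 0.246 0.008]
knob 0.84 [164. 374.] [0.321 0.259 0.06 ]
knob 0.8 [242. 361.] [0.346 0.121 0.06 ]
knob 0.78 [174. 253.] [0.537 0.247 0.06 ]
outer_lid 0.57 [180. 255.] [0.533 0.247 0.024]
tab_a 0.66 [177. 230.] [0.579 0.246 0.051]
tab_a 0.65 [173. 274.] [0.498 0.25  0.051]
tab_b 0.66 [177. 230.] [0.579 0.246 0.051]
tab_b 0.65 [173. 274.] [0.498 0.25  0.051]
swab_jar 0.56 [314. 239.] [ 0.569 -0.004  0.   ]
meter 0.86 [310. 332.] [0.391 0.002 0.   ]
strip_box 0.85 [312. 287.] [0.477 0.    0.   ]
strip_box 0.46 [196. 133.] [0.771 0.228 0.   ]
gel_bottle 0.86 [308. 161.] [0.72  0.012 0.   ]
gel_bottle 0.72 [184. 255.] [0.534 0.246 0.   ]
gel_bottle 0.32 [174. 254.] [0.536 0.264 0.   ]
full_tub 0.64 [407. 141.] [ 0
[... 307 characters left out ...]
24.] [0.329 0.266 0.008]
knob 0.78 [404. 366.] [0.541 0.249 0.06 ]
knob 0.72 [519. 311.] [0.325 0.265 0.06 ]
knob 0.71 [456. 252.] [0.347 0.126 0.06 ]
outer_lid 0.61 [397. 370.] [0.544 0.242 0.024]
tab_a 0.64 [425. 357.] [0.5   0.251 0.051]
tab_b 0.64 [425. 357.] [0.5   0.251 0.051]
swab_jar 0.7 [316. 266.] [0.558 0.002 0.   ]
swab_jar 0.3 [383. 380.] [0.567 0.24  0.   ]
meter 0.89 [391. 230.] [0.395 0.006 0.   ]
meter 0.5 [425. 353.] [0.48  0.236 0.   ]
strip_box 0.61 [352. 249.] [0.482 0.003 0.   ]
gel_bottle 0.86 [240. 312.] [0.719 0.015 0.   ]
full_tub 0.63 [178. 241.] [ 0.759 -0.174  0.   ]
glove_box 0.86 [268. 440.] [0.774 0.23  0.   ]
glove_box 0.71 [382. 378.] [0.566 0.237 0.   ]
1.4
```

View pics/top0.png

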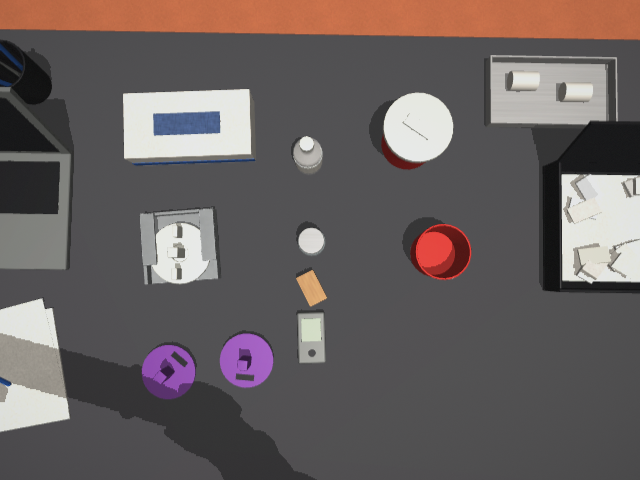

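View pics/scene0.png

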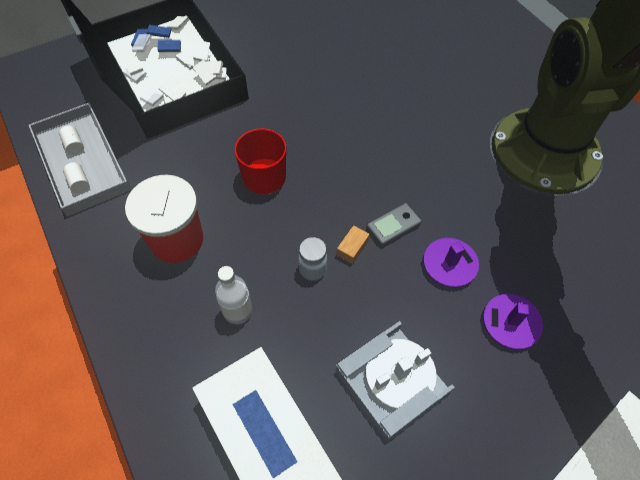

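Run:
```python
from look import *
a=cv2.imread('pics/top0.png')[195:300,125:235]; b=cv2.imread('pics/scene0.png')[310:445,325:465]
A=cv2.resize(a,(0,0),fx=3.6,fy=5,interpolation=cv2.INTER_CUBIC)
A=cv2.resize(a,None,fx=3.6,fy=3.6,interpolation=cv2.INTER_CUBIC); B=cv2.resize(b,None,fx=2.8,fy=2.8,interpolation=cv2.INTER_CUBIC)
h=max(A.shape[0],B.shape[0]); out=np.zeros((h,A.shape[1]+B.shape[1],3),np.uint8); out[:A.shape[0],:A.shape[1]]=A; out[:B.shape[0],A.shape[1]:]=B
cv2.imwrite('pics/crop0.png',out); print(out.shape,A.shape)
p=camera('top')
# tub rim: red ellipse
im=p['frame'].astype(int); m=((im[:,:,0]>90)&(im[:,:,1]<60)&(im[:,:,2]<60)).astype(np.uint8); m[:, :405]=0; m[:200]=0
c=max(cv2.findContours(m,cv2.RETR_EXTERNAL,cv2.CHAIN_APPROX_NONE)[0],key=cv2.contourArea)
P=np.array([at_z(p,q[0],.09)[:2] for q in c]); h=cv2.minEnclosingCircle((P*1000).astype(np.float32)); print('rim top',h)
w=cv2.convexHull(c); Q=np.array([at_z(p,q[0],0)[:2] for q in c]); print(Q.max(0),Q.min(0),P.max(0),P.min(0))
```

```text
(378, 788, 3) (378, 396, 3)
rim top ((545.3316040039062, -228.68653869628906), 49.091434478759766)
[ 0.60159625 -0.20242889] [ 0.49632348 -0.29992872] [ 0.59357766 -0.18632142] [ 0.49760195 -0.27521065]
```

View pics/crop0.png

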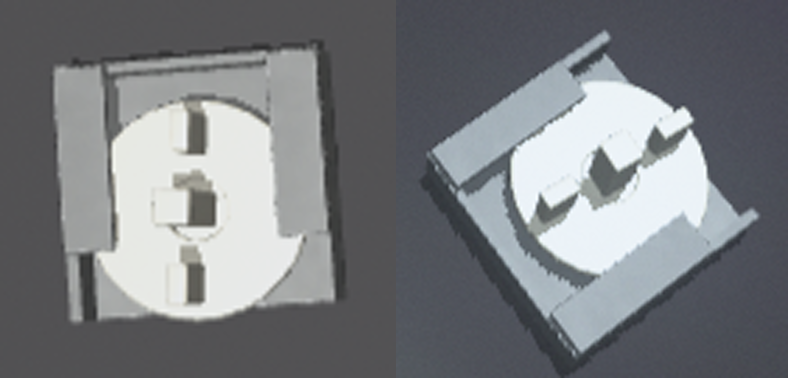

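```bash
cat >> look.py <<'E'
T=lambda u,v:(125+u/3.6,195+v/3.6)
S=lambda u,v:((u-396)/2.8+325,v/2.8+310)
E
python3 - <<'E'
from look import *
pt=camera('top'); ps=camera('scene')
for n,z,a,b in [('knobtop',.076,T(170,207),S(620,145)),('tab+',.064,T(177.5,132),S(556,192)),('tab-',.064,T(177,283),S(670,119))]:
    print(n,at_z(pt,a,z).round(4),at_z(ps,b,z).round(4))
for n,z,a in [('Lin',.037,(105,68)),('Lin2',.037,(114,248)),('Rin',.037,(266,60)),('Rin2',.037,(280,236)),('Lout',.037,(54,68)),('Lout2',.037,(67,250)),('Rout',.037,(318,48)),('Rout2',.037,(327,232))]:
    print(n,at_z(pt,T(*a),z).round(4))
for n,z,a in [('L1',.037,(430,152)),('L1in',.037,(460,190)),('L2',.037,(562,62)),('L2in',.037,(585,95)),('R1in',.037,(552,318)),('R1',.037,(575,358)),('R2in',.037,(685,213)),('R2',.037,(712,243))]:
    print('s',n,at_z(ps,S(*a),z).round(4))
# rim from scene
im=ps['frame'].astype(int); m=((im[:,:,0]>70)&(im[:,:,1]<50)&(im[:,:,2]<50)).astype(np.uint8); m[:,:225]=0;m[:,300:]=0
c=max(cv2.findContours(m,cv2.RETR_EXTERNAL,cv2.CHAIN_APPROX_NONE)[0],key=cv2.contourArea)[:,0]
# fit circle: top silhouette
top=c[c[:,1]<c[:,1].min()+16]
P=np.array([at_z(ps,q,.09)[:2] for q in top]); A=np.c_[2*P,np.ones(len(P))]; s=np.linalg.lstsq(A,(P**2).sum(1),rcond=None)[0]; print('scene rim',s[:2],np.sqrt(s[2]+s[0]**2+s[1]**2))
o=get_obs(); from scipy.spatial.transform import Rotation as Ro
print(o['time_s'],Ro.from_quat(o['eef_rot']).as_matrix().round(3),o['q'])
E
```

```text
knobtop [0.5366 0.2464 0.076 ] [0.5407 0.2467 0.076 ]
tab+ [0.5744 0.2472 0.064 ] [0.5823 0.2489 0.064 ]
tab- [0.4992 0.2452 0.064 ] [0.5044 0.2459 0.064 ]
Lin [0.6086 0.293  0.037 ]
Lin2 [0.5163 0.2854 0.037 ]
Rin [0.614  0.2104 0.037 ]
Rin2 [0.5237 0.2008 0.037 ]
Lout [0.6082 0.3192 0.037 ]
Lout2 [0.5149 0.3094 0.037 ]
Rout [0.6206 0.1838 0.037 ]
Rout2 [0.5262 0.1768 0.037 ]
s L1 [0.6256 0.1892 0.037 ]
s L1in [0.622  0.2163 0.037 ]
s L2 [0.5303 0.1811 0.037 ]
s L2in [0.5298 0.2046 0.037 ]
s R1in [0.6149 0.3004 0.037 ]
s R1 [0.6155 0.3237 0.037 ]
s R2in [0.5192 0.2895 0.037 ]
s R2 [0.5159 0.3104 0.037 ]
scene rim [ 0.54977439 -0.22836504] 0.04789671503356309
1.55 [[-0.939  0.343  0.   ]
 [ 0.343  0.939  0.   ]
 [-0.     0.    -1.   ]] [-1.20693045  0.32100662 -0.0700621   1.4505271   0.02259376  1.37082353
 -0.0569256 ]
```

```bash
cat > plan.py <<'E'
# usage: plan.py x y z [yaw_of_tool_y_minus_90deg rad]; prints total share first for turn, then shift in the turned tool frame
import sys; from bench import get_obs; import numpy as np
from scipy.spatial.transform import Rotation as Ro
a=[float(v) for v in sys.argv[1:]]; o=get_obs(); R=Ro.from_quat(o['eef_rot'])
yw=a[3] if len(a)>3 else None
if yw is not None:
    c,s=np.cos(yw),np.sin(yw); G=Ro.from_matrix(np.array([[-c,-s,0],[-s,c,0],[0,0,-1]]).T)
    G=Ro.from_matrix(np.column_stack([[-c,-s,0],[-s,c,0],[0,0,-1]]))
else: G=R
print('turn share',((R.inv()*G).as_rotvec()/(np.pi/2)).round(4),'shift share',(G.inv().apply(np.array(a[:3])-o['eef_pos'])/.5).round(4))
print('t',o['time_s'],'pos',o['eef_pos'].round(4),'op',o['opening'],'grip',o['grip_force'],'F',o['ft_force'].round(2))
E
python3 plan.py .5387 .2467 .16 .03
```

```text
turn share [ 0.      0.     -0.2418] shift share [-0.6097 -0.7465  0.1099]
t 1.55 pos [0.2228 0.6106 0.2149] op 0.08545976549446384 grip 0.0 F [ 0.07 -0.56 -0.55]
```

```bash
python3 -m creep '0 0 0 0 0 -0.06; 0 0 0 0 0 -0.06; 0 0 0 0 0 -0.06; 0 0 0 0 0 -0.06; -0.05 -0.062 0; -0.05 -0.062 0' 0.6 2>&1 | tail -3; python3 -m creep '0 0 0 0 0 -0.06; 0 0 0 0 0 -0.06; 0 0 0 0 0 -0.06; 0 0 0 0 0 -0.06; -0.051 -0.062 0.009 0 0 0; -0.051 -0.062 0.009 0 0 0; -0.051 -0.062 0.009 0 0 0; -0.051 -0.062 0.009 0 0 0; -0.051 -0.062 0.009 0 0 0; -0.051 -0.062 0.009 0 0 0; -0.051 -0.062 0.009 0 0 0; -0.051 -0.062 0.009 0 0 0; -0.051 -0.062 0.009 0 0 0; -0.051 -0.062 0.009 0 0 0; -0.051 -0.062 0.009 0 0 0; -0.051 -0.062 0.009 0 0 0; 0 0 0 0 0 0; 0 0 0 0 0 0' 0.6; python3 plan.py .5387 .2467 .055 .03
```

```text
invalid input at $[4]: expected 6 numbers
time_s: 3.35
eef_pos: [0.5394, 0.2459, 0.1608]
eef_rot: [-0.012, 1.0, 0.0, -0.0]
ft_force: [-0.4, 0.4, 0.3]
opening: 0.0511
grip_force: 0.0
turn share [ 0.     -0.0002 -0.0037] shift share [0.0013 0.0015 0.2116]
t 3.35 pos [0.5394 0.2459 0.1608] op 0.05107353202042029 grip 0.0 F [-0.36  0.44  0.29]
```

```bash
python3 -m creep '0 0 0.04 0 0 0; 0 0 0.04 0 0 0; 0 0 0.02 0 0 0; 0 0 0 0 0 0' -
python3 - <<'E'
from look import *
a=snap('top')['frame'][170:310,110:260]; b=snap('scene')['frame'][300:440,320:470]
o=np.hstack([cv2.resize(a,(400,373),interpolation=3),cv2.resize(b,(400,373),interpolation=3)]); cv2.imwrite('pics/c1.png',o[:,:,::-1])
E
```

```text
time_s: 3.75
eef_pos: [0.537, 0.248, 0.1095]
eef_rot: [-0.015, 1.0, -0.0, -0.001]
ft_force: [0.7, 0.4, 0.5]
opening: 0.0511
grip_force: 0.0
```

View pics/c1.png

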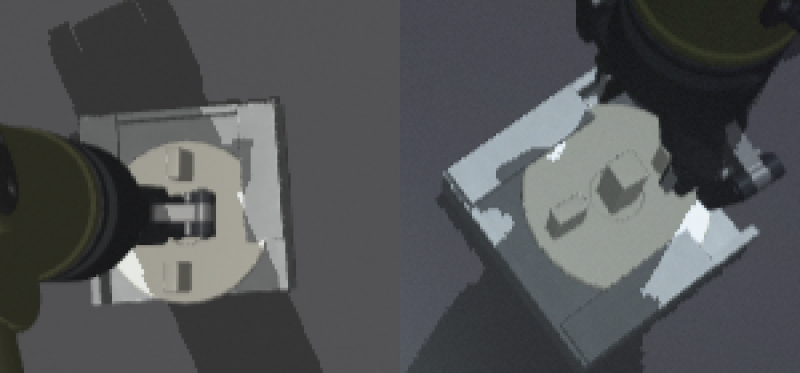

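```bash
python3 -m creep '0 0 0.04 0 0 0; 0 0 0.04 0 0 0; 0 0 0.026 0 0 0; 0 0 0 0 0 0; 0 0 0 0 0 0' - ; python3 plan.py .5387 .2467 .055 .03;  python3 -m creep '0 0 0 0 0 0; 0 0 0 0 0 0; 0 0 0 0 0 0; 0 0 0 0 0 0; 0 0 0 0 0 0; 0 0 0 0 0 0' 0 60; python3 plan.py .552 .248 .055 .09
```

```text
time_s: 4.35
eef_pos: [0.5393, 0.2474, 0.0587]
eef_rot: [-0.014, 1.0, 0.0, 0.0]
ft_force: [0.9, -0.3, -0.0]
opening: 0.0513
grip_force: 0.0
turn share [ 0.0003  0.0005 -0.0017] shift share [ 0.0012 -0.0014  0.0074]
t 4.35 pos [0.5393 0.2474 0.0587] op 0.051251177402734605 grip 0.0 F [ 0.92 -0.3  -0.04]
time_s: 4.95
eef_pos: [0.5393, 0.2482, 0.0589]
eef_rot: [-0.014, 1.0, 0.001, 0.001]
ft_force: [-1.0, 3.0, 5.7]
opening: 0.0133
grip_force: 59.2
turn share [ 0.001   0.001  -0.0396] shift share [-0.0252 -0.0027  0.0077]
t 4.95 pos [0.5393 0.2482 0.0589] op 0.013270181665183301 grip 59.178133103996515 F [-0.99  2.97  5.66]
```

```bash
python3 -m creep '0 0 -0.002 0 0 0; 0.02 -0.0012 0 0 0 0; 0.02 -0.0012 0 0 0 0; 0 0 0 0 0 0' -
python3 - <<'E'
from look import *
a=snap('top')['frame'][170:310,110:260]; b=snap('scene')['frame'][300:440,320:470]
o=np.hstack([cv2.resize(a,(400,373),interpolation=3),cv2.resize(b,(400,373),interpolation=3)]); cv2.imwrite('pics/c2.png',o[:,:,::-1])
E
```

```text
time_s: 5.35
eef_pos: [0.5176, 0.2453, 0.059]
eef_rot: [-0.014, 1.0, 0.0, -0.0]
ft_force: [1.1, 2.5, 3.7]
opening: 0.0131
grip_force: 59.6
```

View pics/c2.png

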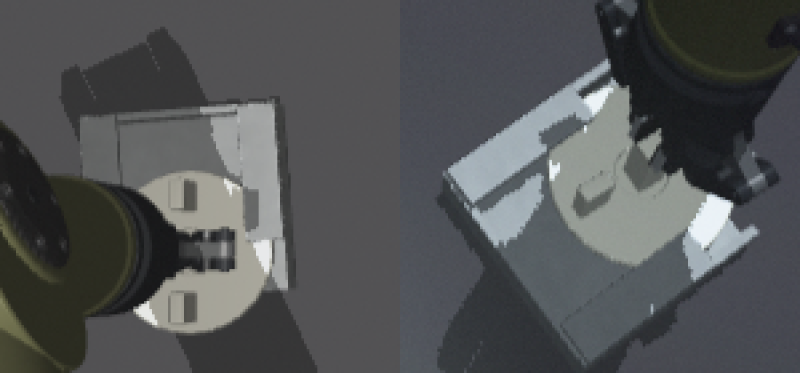

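```bash
python3 -m creep '0.021 -0.0012 0 0 0 0; 0.021 -0.0012 0 0 0 0; 0.021 -0.0012 0 0 0 0; 0.021 -0.0012 0 0 0 0; 0.021 -0.0012 0 0 0 0; 0 0 0 0 0 0' -
python3 - <<'E'
from look import *
a=snap('top')['frame'][190:330,110:260]; b=snap('scene')['frame'][280:420,350:500]
o=np.hstack([cv2.resize(a,(400,373),interpolation=3),cv2.resize(b,(400,373),interpolation=3)]); cv2.imwrite('pics/c3.png',o[:,:,::-1])
E
```

```text
time_s: 6.05
eef_pos: [0.4636, 0.2401, 0.0579]
eef_rot: [-0.014, 1.0, -0.001, -0.002]
ft_force: [-0.3, -0.5, 1.7]
opening: 0.0129
grip_force: 59.6
```

View pics/c3.png

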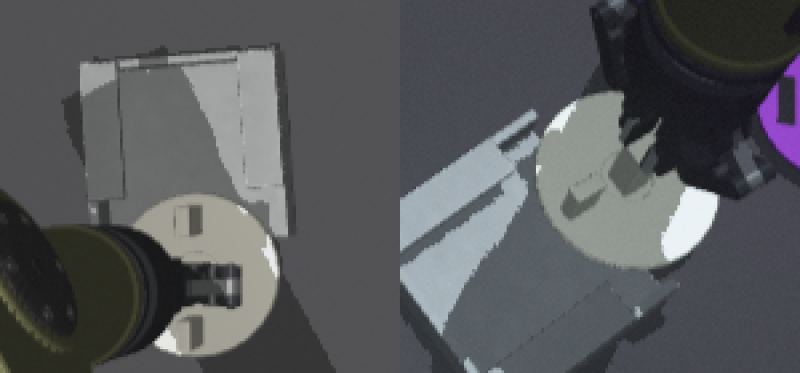

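```bash
python3 -m creep '0 0 -0.02 0 0 0; 0 0 -0.05 0 0 0; 0 0 -0.06 0 0 0; 0 0 -0.06 0 0 0; 0 0 -0.06 0 0 0; 0 0 -0.04 0 0 0; 0 0 0 0 0 0; 0 0 0 0 0 0' - ; python3 plan.py .548 -.2275 .2 .03
```

```text
time_s: 6.95
eef_pos: [0.4664, 0.2408, 0.2035]
eef_rot: [-0.013, 1.0, -0.0, -0.0]
ft_force: [0.3, 0.1, -1.6]
opening: 0.0129
grip_force: 59.1
turn share [-0.     -0.0002 -0.0019] shift share [-0.1351 -0.941   0.0071]
t 6.95 pos [0.4664 0.2408 0.2035] op 0.012858916244045584 grip 59.08130429685116 F [ 0.29  0.14 -1.56]
```

```bash
python3 -m creep '0 -0.02 0 0 0 0; -0.008 -0.04 0 0 0 0; -0.008 -0.055 0 0 0 0; -0.008 -0.055 0 0 0 0; -0.008 -0.055 0 0 0 0; -0.008 -0.055 0 0 0 0; -0.008 -0.055 0 0 0 0; -0.008 -0.055 0 0 0 0; -0.008 -0.055 0 0 0 0; -0.008 -0.055 0 0 0 0; -0.008 -0.055 0 0 0 0; -0.008 -0.055 0 0 0 0; -0.008 -0.055 0 0 0 0; -0.008 -0.055 0 0 0 0; -0.008 -0.055 0 0 0 0; -0.008 -0.055 0 0 0 0; -0.008 -0.055 0 0 0 0; -0.008 -0.04 0 0 0 0; 0 -0.016 0 0 0 0; 0 0 0 0 0 0' - ; python3 plan.py .548 -.2275 .2 .03
python3 - <<'E'
from look import *
pt=snap('top'); ps=snap('scene')
o=np.hstack([cv2.resize(pt['frame'][170:310,370:520],(400,373),interpolation=3),cv2.resize(ps['frame'][90:230,180:330],(400,373),interpolation=3)]); cv2.imwrite('pics/c4.png',o[:,:,::-1])
e=get_obs()['eef_pos']
for c,p in (('top',pt),('scene',ps)):
    for n,z in (('outer_lid',e[2]-.050+.016),('inner_lid',e[2]-.050),('knob',e[2]+.002),('tub',0)):
        for d in place_of(p,n)[:3]:
            if d['conf']>.2: print(c,n,round(d['conf'],2),np.round(d['point']),np.round(at_z(p,d['point'],z),4))
E
```

```text
time_s: 8.95
eef_pos: [0.5457, -0.229, 0.2026]
eef_rot: [-0.012, 1.0, -0.0, -0.001]
ft_force: [-0.1, 0.5, -1.4]
opening: 0.0134
grip_force: 59.2
turn share [ 0.     -0.0018 -0.0037] shift share [-0.0047  0.0028  0.0052]
t 8.95 pos [ 0.5457 -0.229   0.2026] op 0.013412669597918678 grip 59.16788186877966 F [-0.11  0.47 -1.42]
top outer_lid 0.92 [453. 253.] [ 0.5408 -0.2275  0.1691]
top inner_lid 0.96 [168. 372.] [0.3423 0.226  0.1531]
top inner_lid 0.92 [248. 360.] [0.3633 0.0977 0.1531]
top inner_lid 0.4 [450. 252.] [ 0.5419 -0.2268  0.1531]
top knob 0.89 [163. 376.] [0.3471 0.2179 0.2051]
top knob 0.77 [240. 362.] [0.3688 0.1025 0.2051]
top knob 0.38 [461. 248.] [ 0.5471 -0.2312  0.2051]
top tub 0.58 [433. 253.] [ 0.5464 -0.2306  0.    ]
scene outer_lid 0.92 [255. 118.] [ 0.5499 -0.2308  0.1691]
scene inner_lid 0.92 [508. 322.] [0.4027 0.2863 0.1531]
scene inner_lid 0.84 [446. 263.] [0.4219 0.1644 0.1531]
scene inner_lid 0.73 [260. 126.] [ 0.5462 -0.224   0.1531]
scene knob 0.87 [255. 104.] [ 0.5472 -0.2276  0.2051]
scene knob 0.7 [518. 312.] [0.4079 0.2894 0.2051]
scene knob 0.6 [456. 252.] [0.4254 0.1747 0.2051]
scene tub 0.93 [267. 173.] [ 0.5395 -0.2348 -0.    ]
```

View pics/c4.png

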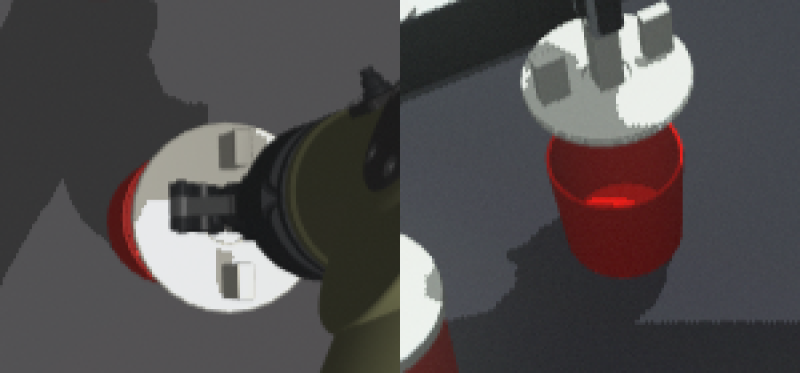

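```bash
python3 -m creep '-0.003 0.001 0.02 0 0 0; 0 0 0.04 0 0 0; 0 0 0.04 0 0 0; 0 0 0 0 0 0; 0 0 0 0 0 0' -
python3 - <<'E'
from look import *
from scipy.optimize import least_squares
e=[]
for i in range(4):
    for c in ('top','scene'):
        p=snap(c); e.append(get_obs()['eef_pos'])
e=np.mean(e,0); print('eef',e)
for c in ('top','scene'):
    p=snap(c, None); im=p['frame'].astype(int)
    w=((im.min(2)>150)).astype(np.uint8)
    r=((im[:,:,0]>60)&(im[:,:,1]<45)&(im[:,:,2]<45)).astype(np.uint8)
    cen=proj(p,[.546,-.229,.12]); 
    for m in (w,r):
        Y,X=np.mgrid[:480,:640]; m[(X-cen[0])**2+(Y-cen[1])**2>60**2]=0
    cv2.imwrite(f'pics/m_{c}.png',np.vstack([p['frame'][int(cen[1])-60:int(cen[1])+60,int(cen[0])-70:int(cen[0])+70,::-1]]))
a=[cv2.resize(cv2.imread(f'pics/m_{c}.png'),(400,343),interpolation=3) for c in ('top','scene')]; cv2.imwrite('pics/c5.png',np.hstack(a))
E
```

```text
time_s: 9.95
eef_pos: [0.5485, -0.2269, 0.1535]
eef_rot: [-0.014, 1.0, 0.0, -0.0]
ft_force: [-0.3, -0.2, -1.2]
opening: 0.0136
grip_force: 59.1
eef [ 0.54925485 -0.22724805  0.15480737]
```

View pics/c5.png

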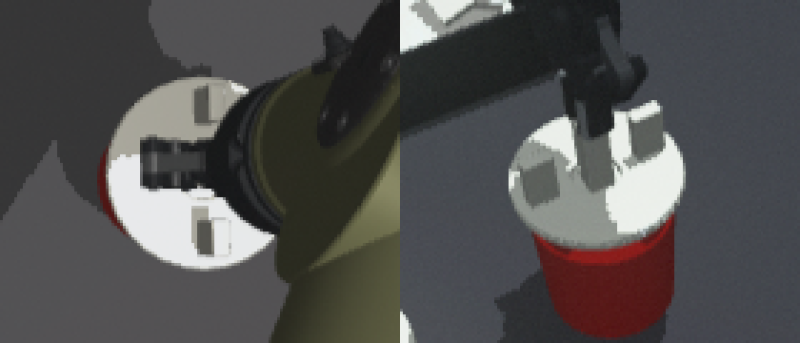

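Run:
```python
from look import *
from scipy.optimize import least_squares
th=np.linspace(0,2*np.pi,400)
def outline(p,x,y,zs,r):
    return np.array([proj(p,[x+r*np.cos(t),y+r*np.sin(t),z]) for z in zs for t in th])
Z=.1055  # inner lid origin: TCP .1555-.050
for c,off,obs in (('top',0,dict(l=106,t=76,b=270)),('scene',400,dict(l=508,r=685,b=249))):
    p=snap(c); cen=proj(p,[.546,-.229,.12]); ox,oy=int(cen[0])-70,int(cen[1])-60
    k=400/140; k2=343/120
    def f(v):
        P=outline(p,v[0],v[1],[Z+.012,Z+.020],.057); u=(P[:,0]-ox)*k+off; w=(P[:,1]-oy)*k2
        q=dict(l=u.min(),r=u.max(),t=w.min(),b=w.max()); return [q[a]-obs[a] for a in obs]
    s=least_squares(f,[.546,-.229],diff_step=1e-3,x_scale=.01); print(c,s.x.round(4),s.fun.round(1))
```

```text
top [ 0.546  -0.2299] [-0.  0. -0.]
scene [ 0.5493 -0.2268] [-0.8  0.8 -0.1]
```

```bash
python3 -m creep '0 0 0.012 0 0 0; 0 0 0.012 0 0 0; 0 0 0.012 0 0 0; 0 0 0.008 0 0 0; 0 0 0 0 0 0; 0 0 0 0 0 0' - ;python3 -m creep '0 0 0.004 0 0 0; 0 0 0.004 0 0 0; 0 0 0 0 0 0; 0 0 0 0 0 0' -; python3 -m creep '0 0 0.003 0 0 0; 0 0 0.003 0 0 0; 0 0 0 0 0 0; 0 0 0 0 0 0' -
```

```text
time_s: 11.15
eef_pos: [0.5485, -0.2284, 0.1327]
eef_rot: [-0.013, 1.0, -0.001, 0.0]
ft_force: [-2.9, -1.6, 5.4]
opening: 0.0133
grip_force: 59.8
time_s: 11.55
eef_pos: [0.5486, -0.2268, 0.1287]
eef_rot: [-0.014, 1.0, 0.0, -0.0]
ft_force: [-3.2, 0.0, 7.7]
opening: 0.0129
grip_force: 62.2
time_s: 11.95
eef_pos: [0.5494, -0.2271, 0.1287]
eef_rot: [-0.014, 1.0, 0.0, 0.001]
ft_force: [-8.3, 2.6, 21.1]
opening: 0.0134
grip_force: 66.3
```

```bash
python3 -m creep '0 0 -0.003 0 0 0; 0 0 0 0 0 0; 0 0 0 0 0 0' -
python3 - <<'E'
from look import *
ee=[]
q=[]
for c in ('top','scene'):
    p=snap(c); ee.append(get_obs()['eef_pos']); cen=proj(p,[.546,-.229,.12]); x,y=int(cen[0]),int(cen[1])
    q.append(cv2.resize(p['frame'][y-60:y+60,x-70:x+70,::-1],(400,343),interpolation=3))
cv2.imwrite('pics/c6.png',np.hstack(q)); print(ee)
E
```

```text
time_s: 12.25
eef_pos: [0.5489, -0.2269, 0.1286]
eef_rot: [-0.014, 1.0, 0.0, 0.001]
ft_force: [-5.5, 2.1, 14.0]
opening: 0.0137
grip_force: 64.4
[array([ 0.5489085 , -0.22689806,  0.12864098]), array([ 0.54891103, -0.22686095,  0.12862536])]
```

View pics/c6.png

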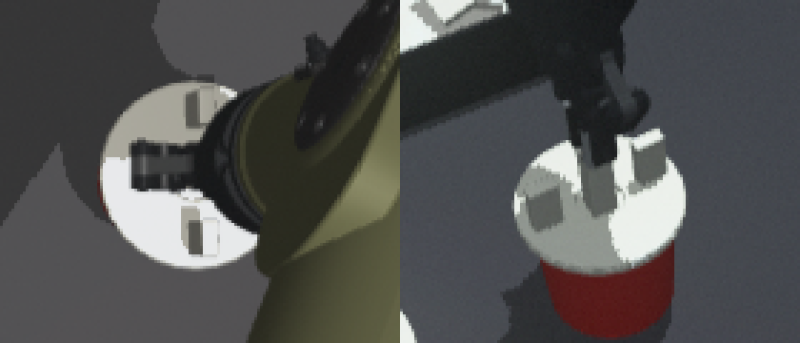

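```bash
python3 -m creep '0 0 -0.002 0 0 0; 0 0 0 0 0 0; 0 0 0 0 0 0; 0 0 0 0 0 0; 0 0 0 0 0 0' 0.45;  python3 -m creep '0 0 -0.02 0 0 0; 0 0 -0.04 0 0 0; 0 0 -0.06 0 0 0; 0 0 -0.06 0 0 0; 0 0 0 0 0 0' -; python3 -m creep '0 0.06 0 0 0 0; 0 0.09 0 0 0 0; 0 0.09 0 0 0 0; 0 0.09 0 0 0 0; 0 0.06 0 0 0 0; 0 0 0 0 0 0; 0 0 0 0 0 0' -
python3 - <<'E'
from look import *
q=[]
for c in ('top','scene'):
    p=snap(c); cen=proj(p,[.546,-.229,.12]); x,y=int(cen[0]),int(cen[1]); print(c,x,y)
    q.append(cv2.resize(p['frame'][y-50:y+50,x-50:x+50,::-1],(400,400),interpolation=3))
    for n,z in (('knob',.13),('outer_lid',.094),('tab_a',.121)):
        for d in place_of(p,n)[:4]:
            X=at_z(p,d['point'],z)
            if d['conf']>.2 and X[1]<-.1: print(c,n,round(d['conf'],2),np.round(X,4))
cv2.imwrite('pics/c7.png',np.hstack(q))
print(get_obs()['eef_pos'])
E
```

```text
time_s: 12.85
eef_pos: [0.5486, -0.2268, 0.127]
eef_rot: [-0.014, 1.0, 0.0, -0.0]
ft_force: [0.4, -0.3, -0.7]
opening: 0.0383
grip_force: 0.0
time_s: 13.35
eef_pos: [0.5512, -0.2284, 0.223]
eef_rot: [-0.013, 1.0, -0.001, 0.004]
ft_force: [0.6, -1.0, -0.2]
opening: 0.0385
grip_force: 0.0
time_s: 14.05
eef_pos: [0.5433, -0.0317, 0.2175]
eef_rot: [-0.014, 1.0, -0.0, 0.0]
ft_force: [0.0, -1.0, 0.5]
opening: 0.0386
grip_force: 0.0
top 446 250
top knob 0.62 [ 0.5474 -0.2286  0.13  ]
top outer_lid 0.8 [ 0.5414 -0.2263  0.094 ]
top tab_a 0.58 [ 0.5914 -0.2258  0.121 ]
scene 260 136
scene knob 0.82 [ 0.5517 -0.2286  0.13  ]
scene outer_lid 0.72 [ 0.5522 -0.2326  0.094 ]
scene tab_a 0.84 [ 0.5847 -0.2273  0.121 ]
scene tab_a 0.58 [ 0.509  -0.2293  0.121 ]
[ 0.5433985  -0.03289272  0.21742732]
```

View pics/c7.png

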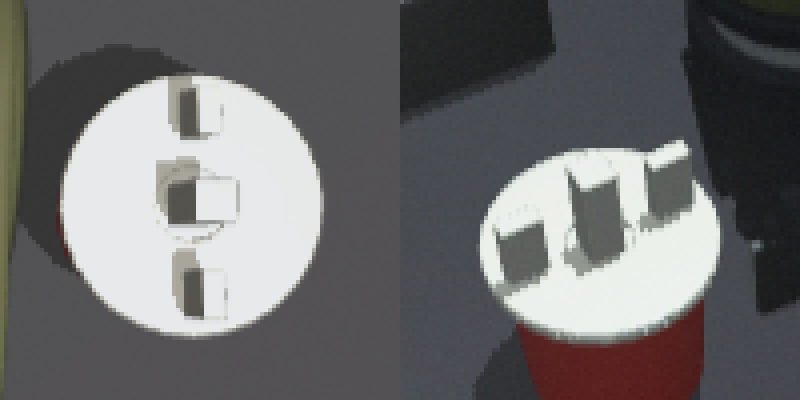

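```bash
python3 - <<'E'
from look import *
pt=snap('top'); ps=snap('scene')
A=lambda u,v:(396+u/4-.4,200+v/4-.4); B=lambda u,v:(210+(u-400)/4-.4,86+v/4-.4)
for n,z,a,b in (('tab-',.134,A(216.5,294.5),B(668,155)),('tab+',.134,A(211,111.5),B(520,220)),('knob',.146,A(217,199),B(594,170))):
    print(n,at_z(pt,a,z).round(4),at_z(ps,b,z).round(4))
e=[]
for i in range(4): snap('top'); e.append(get_obs()['eef_pos'])
print(np.mean(e,0))
E
python3 plan.py .511 -.2285 .18 .03
```

```text
tab- [ 0.5079 -0.2312  0.134 ] [ 0.5112 -0.2281  0.134 ]
tab+ [ 0.584  -0.2286  0.134 ] [ 0.5871 -0.2264  0.134 ]
knob [ 0.547  -0.2284  0.146 ] [ 0.5487 -0.2264  0.146 ]
[ 0.54339223 -0.0321904   0.21740239]
turn share [ 0.     -0.     -0.0018] shift share [ 0.0765 -0.3907  0.0748]
t 14.75 pos [ 0.5434 -0.0321  0.2174] op 0.03855632428793614 grip 0.0 F [-0.25  0.27  0.46]
```

```bash
python3 -m creep '0.006 -0.03 0 0 0 0; 0.012 -0.06 0 0 0 0; 0.015 -0.08 0 0 0 0; 0.015 -0.08 0 0 0 0; 0.015 -0.08 0 0 0 0; 0.01 -0.04 0 0 0 0; 0.005 -0.021 0.03 0 0 0; 0 0 0.035 0 0 0; 0 0 0 0 0 0; 0 0 0 0 0 0' - ; python3 plan.py .510 -.229 .117 .03
python3 - <<'E'
from look import *
q=[]
for c in ('top','scene'):
    p=snap(c); cen=proj(p,[.53,-.229,.14]); x,y=int(cen[0]),int(cen[1])
    q.append(cv2.resize(p['frame'][y-50:y+50,x-50:x+50,::-1],(400,400),interpolation=3))
cv2.imwrite('pics/c8.png',np.hstack(q))
print(get_obs()['eef_pos'])
E
```

```text
time_s: 15.75
eef_pos: [0.5095, -0.2276, 0.1842]
eef_rot: [-0.014, 1.0, 0.0, -0.001]
ft_force: [-0.1, 0.7, -0.7]
opening: 0.0381
grip_force: 0.0
turn share [ 0.0005 -0.0009 -0.0009] shift share [-0.0009 -0.0028  0.1343]
t 15.75 pos [ 0.5095 -0.2276  0.1842] op 0.03814341591277649 grip 0.0 F [-0.07  0.69 -0.66]
[ 0.51031014 -0.22796485  0.18533782]
```

View pics/c8.png

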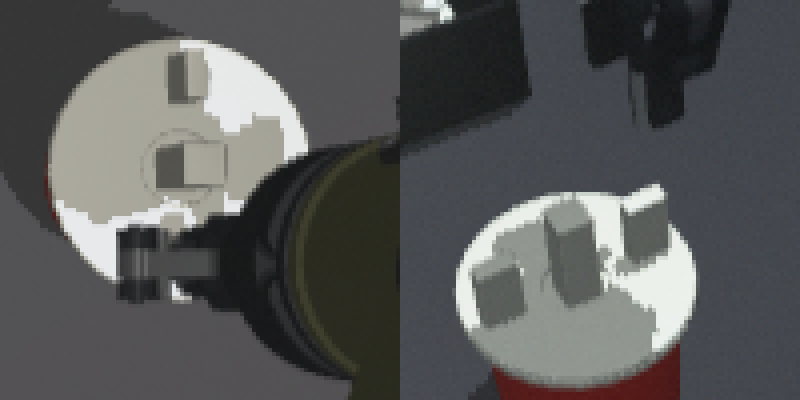

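```bash
python3 -m creep '0 -0.002 0.04 0 0 0; 0 0 0.03 0 0 0; 0 0 0.02 0 0 0; 0 0 0.01 0 0 0; 0 0 0 0 0 0' - ; python3 -m creep '0 0 0.02 0 0 0; 0 0 0.012 0 0 0; 0 0 0 0 0 0; 0 0 0 0 0 0' -
```

```text
time_s: 16.35
eef_pos: [0.5094, -0.2293, 0.1343]
eef_rot: [-0.014, 1.0, 0.0, -0.001]
ft_force: [0.2, 0.2, 0.6]
opening: 0.0386
grip_force: 0.0
time_s: 16.75
eef_pos: [0.5097, -0.2296, 0.1188]
eef_rot: [-0.014, 1.0, 0.0, -0.0]
ft_force: [-0.3, -0.3, 1.0]
opening: 0.0383
grip_force: 0.0
```

```bash
python3 -m creep '0 0 0 0 0 0; 0 0 0 0 0 0; 0 0 0 0 0 0; 0 0 0 0 0 0; 0 0 0 0 0 0' 0 20; python3 -m creep '0 0 0 0 0 0; 0 0 0 0 0 0; 0 0 0 0 0 0' 0 90
```

```text
time_s: 17.25
eef_pos: [0.5098, -0.2296, 0.119]
eef_rot: [-0.014, 1.0, 0.0, 0.0]
ft_force: [-0.6, 0.5, 0.3]
opening: -0.0
grip_force: 0.0
time_s: 17.55
eef_pos: [0.5097, -0.2295, 0.1189]
eef_rot: [-0.014, 1.0, 0.0, 0.0]
ft_force: [1.1, 0.6, 0.3]
opening: -0.0001
grip_force: 0.0
```

Run:
```python
from look import *
e=get_obs()['eef_pos']
for c in ('top','scene'):
    p=snap(c); cen=proj(p,[.53,-.229,.14]); x0,y0=int(cen[0])-50,int(cen[1])-50
    print(c,x0,y0,'in c8 crop: TCP',(proj(p,[.5103,-.228,.185])-[x0,y0])*4,'tip',(proj(p,[.5103,-.228,.171])-[x0,y0])*4)
    print(' predicted tab- top',(proj(p,[.51,-.229,.134])-[x0,y0])*4,'foot',(proj(p,[.51,-.229,.098])-[x0,y0])*4)
    for n,z in (('knob',.13),('outer_lid',.094),('inner_lid',.078),('tab_a',.121),('tub',0)):
        for d in place_of(p,n)[:4]:
            X=at_z(p,d['point'],z)
            if d['conf']>.15 and X[1]<-.1: print(c,n,round(d['conf'],2),np.round(X,4), ((np.array(d['point'])-[x0,y0])*4).round())
```

```text
top 399 209 in c8 crop: TCP [225.78469659 251.51179726] tip [217.00959469 251.35277302]
 predicted tab- top [197.56035342 251.71851256] foot [177.88630402 251.33391092]
top knob 0.75 [ 0.5477 -0.2288  0.13  ] [195. 161.]
top outer_lid 0.62 [ 0.5397 -0.2274  0.094 ] [172. 183.]
top inner_lid 0.52 [ 0.5444 -0.2308  0.078 ] [172. 173.]
top tab_a 0.94 [ 0.5892 -0.2265  0.121 ] [185.  64.]
top tab_a 0.74 [ 0.5034 -0.2262  0.121 ] [184. 267.]
scene 216 75 in c8 crop: TCP [237.11363384 116.3892575 ] tip [239.14179532 139.19392253]
 predicted tab- top [243.83818116 195.09449169] foot [248.52104296 247.65387209]
scene knob 0.58 [ 0.5505 -0.2274  0.13  ] [167. 236.]
scene outer_lid 0.94 [ 0.5423 -0.2335  0.094 ] [184. 273.]
scene inner_lid 0.76 [ 0.5512 -0.2281  0.078 ] [175. 310.]
scene tab_a 0.74 [ 0.5891 -0.2266  0.121 ] [ 94. 283.]
scene tab_a 0.56 [ 0.5147 -0.2272  0.121 ] [238. 221.]
scene tub 0.73 [ 0.5453 -0.2331  0.    ] [195. 397.]
```

```bash
python3 -m creep '0 0 -0.01 0 0 0; 0 0 -0.01 0 0 0; 0 0 -0.01 0 0 0; 0 0 0 0 0 0; 0 0 0 0 0 0'
python3 - <<'E'
from look import *
for c in ('top','scene'):
    p=snap(c); o=get_obs(); print(o['opening'],o['grip_force'],o['ft_force'].round(2),o['ft_torque'].round(3),o['eef_pos'])
    for n,z in (('knob',.13),('outer_lid',.094),('inner_lid',.078),('tab_a',.121)):
        for d in place_of(p,n)[:4]:
            X=at_z(p,d['point'],z)
            if d['conf']>.15 and X[1]<-.1: print(c,n,round(d['conf'],2),np.round(X,4),np.round(d['point'],1))
E
```

```text
time_s: 18.65
eef_pos: [0.5099, -0.2296, 0.1342]
eef_rot: [-0.014, 1.0, 0.0, 0.0]
ft_force: [-0.0, 0.1, -0.2]
opening: 0.0001
grip_force: 0.0
0.0002018090880372596 0.0 [ 0.44  0.71 -0.51] [0.017 0.016 0.019] [ 0.50974878 -0.22949241  0.13395011]
top knob 0.63 [ 0.5435 -0.2262  0.13  ] [446.2 251.8]
top outer_lid 0.61 [ 0.5452 -0.2326  0.094 ] [445.1 251.6]
top inner_lid 0.52 [ 0.5472 -0.2265  0.078 ] [439.6 250.7]
top tab_a 0.96 [ 0.5832 -0.2252  0.121 ] [444.5 228.5]
top tab_a 0.61 [ 0.5079 -0.2274  0.121 ] [445.6 273.1]
-0.00027077503295810023 0.0 [ 0.05 -0.02  0.2 ] [-0.015  0.027  0.056] [ 0.50963313 -0.22949596  0.13372081]
scene knob 0.77 [ 0.5532 -0.2259  0.13  ] [256.8 135.2]
scene outer_lid 0.58 [ 0.5524 -0.2268  0.094 ] [258.8 147.6]
scene inner_lid 0.63 [ 0.5459 -0.2259  0.078 ] [262.8 152.1]
scene tab_a 0.77 [ 0.5856 -0.2324  0.121 ] [239.8 142.8]
scene tab_a 0.74 [ 0.5089 -0.2259  0.121 ] [278.7 129.5]
```

Run:
```python
from look import *
for c in ('scene','top'):
    p=snap(c); g=cv2.cvtColor(p['frame'],cv2.COLOR_RGB2GRAY)
    def line(n,pts): print(c,n,[int(g[int(round(v)),int(round(u))]) for u,v in (proj(p,q) for q in pts)])
    line('up TCP z.10-.20/5mm',[[.5097,-.2295,z] for z in np.arange(.10,.205,.005)])
    for z in (.115,.125,.134,.15): line(f'y -.27..-.19/4mm z{z}',[[.5097,y,z] for y in np.arange(-.27,-.189,.004)])
```

```text
scene up TCP z.10-.20/5mm [91, 90, 89, 91, 91, 95, 146, 146, 77, 29, 27, 28, 28, 27, 28, 30, 28, 28, 29, 28, 24]
scene y -.27..-.19/4mm z0.115 [73, 74, 67, 72, 74, 87, 147, 147, 92, 91, 91, 89, 91, 92, 91, 146, 238, 238, 237, 238, 238]
scene y -.27..-.19/4mm z0.125 [72, 69, 70, 34, 68, 71, 71, 69, 147, 149, 95, 91, 90, 93, 92, 93, 170, 237, 237, 238, 238]
scene y -.27..-.19/4mm z0.134 [72, 72, 52, 45, 66, 74, 72, 46, 67, 122, 146, 143, 94, 92, 90, 92, 185, 236, 238, 237, 238]
scene y -.27..-.19/4mm z0.15 [72, 70, 67, 34, 61, 70, 71, 58, 31, 28, 27, 29, 62, 236, 196, 204, 90, 71, 71, 72, 71]
top up TCP z.10-.20/5mm [47, 54, 54, 26, 24, 24, 23, 25, 27, 27, 25, 25, 25, 25, 42, 44, 35, 35, 32, 30, 26]
top y -.27..-.19/4mm z0.115 [42, 41, 42, 59, 45, 30, 35, 25, 25, 25, 26, 47, 61, 60, 63, 60, 60, 66, 63, 74, 233]
top y -.27..-.19/4mm z0.125 [41, 41, 42, 56, 43, 45, 32, 44, 25, 27, 23, 54, 57, 60, 61, 62, 60, 61, 98, 57, 233]
top y -.27..-.19/4mm z0.134 [41, 41, 41, 41, 59, 44, 26, 35, 42, 25, 25, 24, 47, 61, 60, 63, 60, 60, 66, 63, 74]
top y -.27..-.19/4mm z0.15 [41, 41, 41, 41, 41, 56, 44, 26, 35, 42, 25, 25, 26, 47, 61, 60, 63, 60, 60, 98, 63]
```

```bash
cat > tip.py <<'E'
from look import *
p=snap('scene'); o=get_obs(); e=o['eef_pos']; g=cv2.cvtColor(p['frame'],cv2.COLOR_RGB2GRAY)
print(e.round(4),o['opening'])
for dy in (-.03,-.02,-.012,-.006,0,.006,.012,.02,.03):
    print('dy',dy,[int(cv2.getRectSubPix(g,(1,1),tuple(map(float,proj(p,e+[0,dy,dz]))))[0,0]) for dz in np.arange(-.032,.033,.004)])
E
python3 -m creep '0 0 -0.05 0 0 0; 0 0 -0.05 0 0 0; 0 0 0 0 0 0; 0 0 0 0 0 0'; python3 tip.py; python3 -m creep '0 0 0 0 0 0; 0 0 0 0 0 0; 0 0 0 0 0 0; 0 0 0 0 0 0' 0.45; python3 tip.py
```

```text
time_s: 19.65
eef_pos: [0.51, -0.2296, 0.1842]
eef_rot: [-0.014, 1.0, 0.0, 0.001]
ft_force: [-0.1, -0.3, -0.4]
opening: 0.0001
grip_force: 0.0
[ 0.5094 -0.2293  0.1834] 0.0002495130378058765
dy -0.03 [72, 72, 70, 71, 70, 59, 41, 44, 45, 48, 44, 36, 36, 37, 37, 54, 37]
dy -0.02 [70, 71, 72, 72, 70, 70, 71, 71, 73, 69, 70, 68, 69, 71, 62, 26, 24]
dy -0.012 [72, 73, 71, 71, 70, 70, 71, 69, 62, 41, 31, 33, 42, 37, 38, 32, 28]
dy -0.006 [73, 72, 71, 71, 70, 70, 71, 73, 71, 57, 28, 26, 27, 26, 25, 26, 26]
dy 0 [72, 72, 71, 70, 71, 69, 71, 70, 71, 70, 68, 39, 28, 27, 27, 25, 27]
dy 0.006 [71, 71, 71, 71, 72, 71, 71, 70, 72, 71, 70, 71, 65, 29, 29, 28, 27]
dy 0.012 [216, 82, 72, 72, 73, 72, 71, 71, 70, 71, 70, 71, 71, 70, 60, 28, 27]
dy 0.02 [135, 150, 80, 72, 70, 72, 71, 71, 71, 70, 71, 70, 71, 69, 71, 70, 62]
dy 0.03 [71, 72, 73, 71, 71, 71, 71, 71, 72, 72, 71, 70, 71, 70, 72, 71, 71]
time_s: 20.1
eef_pos: [0.5096, -0.2295, 0.1835]
eef_rot: [-0.014, 1.0, 0.0, -0.0]
ft_force: [0.0, -0.9, 0.7]
opening: 0.0385
grip_force: 0.0
[ 0.5097 -0.2295  0.1837] 0.03853194172662924
dy -0.03 [70, 70, 71, 71, 69, 70, 70, 71, 71, 66, 34, 25, 24, 24, 23, 24, 24]
dy -0.02 [71, 72, 70, 71, 71, 70, 71, 69, 71, 69, 72, 70, 57, 26, 25, 23, 24]
dy -0.012 [72, 71, 72, 71, 71, 71, 68, 66, 67, 71, 69, 71, 70, 66, 60, 26, 23]
dy -0.006 [71, 71, 71, 71, 71, 70, 57, 55, 56, 56, 54, 55, 51, 46, 47, 37, 31]
dy 0 [72, 70, 70, 71, 71, 72, 72, 70, 69, 70, 70, 68, 69, 68, 64, 37, 29]
dy 0.006 [71, 71, 71, 72, 71, 71, 70, 70, 71, 64, 60, 61, 65, 67, 70, 70, 44]
dy 0.012 [211, 79, 70, 71, 70, 71, 72, 71, 71, 63, 32, 29, 31, 33, 34, 30, 27]
dy 0.02 [157, 158, 76, 71, 72, 71, 70, 71, 71, 71, 69, 49, 27, 25, 25, 25, 26]
dy 0.03 [71, 71, 71, 72, 72, 72, 71, 72, 71, 72, 73, 70, 70, 69, 47, 28, 28]
```

```bash
python3 -m creep '0 0 0.04 0 0 0; 0 0 0.04 0 0 0; 0 0 0.02 0 0 0; 0 0 0.02 0 0 0; 0 0 0 0 0 0' - 20; python3 -m creep '0 0 0.02 0 0 0; 0 0 0.015 0 0 0; 0 0 0 0 0 0' -; python3 -m creep '0 0 0.015 0 0 0; 0 0 0.007 0 0 0; 0 0 0 0 0 0; 0 0 0 0 0 0' -; python3 tip.py
```

```text
time_s: 20.65
eef_pos: [0.5091, -0.2293, 0.1228]
eef_rot: [-0.014, 1.0, 0.0, -0.001]
ft_force: [-0.5, 0.2, 0.0]
opening: 0.0387
grip_force: 0.0
time_s: 20.95
eef_pos: [0.5091, -0.2293, 0.1054]
eef_rot: [-0.014, 1.0, 0.0, -0.001]
ft_force: [-0.9, -0.5, -0.6]
opening: 0.0385
grip_force: 0.0
time_s: 21.35
eef_pos: [0.5098, -0.2296, 0.0954]
eef_rot: [-0.014, 1.0, 0.0, 0.0]
ft_force: [-0.1, -0.2, -0.5]
opening: 0.0385
grip_force: 0.0
[ 0.5099 -0.2296  0.0956] 0.03819345209851066
dy -0.03 [113, 91, 98, 100, 101, 103, 99, 94, 99, 130, 60, 24, 27, 27, 25, 26, 24]
dy -0.02 [142, 114, 93, 92, 91, 90, 90, 91, 91, 93, 125, 147, 142, 66, 26, 26, 25]
dy -0.012 [146, 146, 146, 135, 102, 89, 82, 82, 85, 89, 90, 91, 108, 140, 128, 112, 23]
dy -0.006 [147, 147, 146, 145, 142, 106, 59, 62, 65, 60, 64, 65, 58, 44, 46, 56, 49]
dy 0 [146, 148, 146, 147, 147, 121, 78, 70, 70, 68, 70, 69, 71, 64, 39, 28, 30]
dy 0.006 [147, 146, 147, 146, 147, 147, 134, 76, 63, 62, 64, 67, 69, 71, 67, 42, 27]
dy 0.012 [147, 147, 147, 147, 147, 147, 147, 147, 122, 54, 30, 35, 38, 34, 28, 28, 28]
dy 0.02 [148, 147, 147, 147, 146, 146, 147, 147, 146, 180, 208, 79, 27, 28, 27, 28, 26]
dy 0.03 [74, 86, 114, 140, 159, 196, 147, 146, 166, 167, 147, 156, 216, 237, 136, 31, 28]
```

```bash
python3 -m creep '0 0 0.005 0 0 0; 0 0 0 0 0 0; 0 0 0 0 0 0; 0 0 0 0 0 0; 0 0 0 0 0 0; 0 0 0 0 0 0' 0 20
```

```text
time_s: 22.0
eef_pos: [0.5097, -0.2296, 0.0929]
eef_rot: [-0.014, 1.0, 0.0, -0.0]
ft_force: [-1.0, -0.3, -0.9]
opening: 0.0094
grip_force: 25.4
```

```bash
python3 -m creep '0 0 0 0 0 0; 0 0 0 0 0 0; 0 0 -0.006 0 0 0; 0 0 -0.006 0 0 0; 0 0 -0.008 0 0 0; 0 0 0 0 0 0' 0 80
python3 - <<'E'
from look import *
p=snap('scene'); o=get_obs()
for n,z in (('knob',.13),('outer_lid',.104),('inner_lid',.078),('tub',0)):
    for d in place_of(p,n)[:4]:
        X=at_z(p,d['point'],z)
        if d['conf']>.15 and X[1]<-.1: print(n,round(d['conf'],2),np.round(X,4),np.round(d['point'],1))
print(o['opening'],o['ft_force'].round(2),o['ft_torque'].round(3))
E
```

```text
time_s: 22.6
eef_pos: [0.5103, -0.2298, 0.1037]
eef_rot: [-0.014, 1.0, -0.0, 0.001]
ft_force: [0.4, -0.9, -1.1]
opening: 0.0085
grip_force: 79.3
outer_lid 0.79 [ 0.5456 -0.2338  0.104 ] [259.9 140.2]
outer_lid 0.75 [ 0.5524 -0.207   0.104 ] [263.1 151.3]
inner_lid 0.89 [ 0.5455 -0.2277  0.078 ] [262.6 151.4]
tub 0.94 [ 0.5398 -0.2423 -0.    ] [265.1 170.1]
0.008355052416792278 [-0.04  0.43 -1.46] [ 0.068  0.086 -0.003]
```

```bash
python3 -m creep '0 0 -0.012 0 0 0; 0 0 -0.02 0 0 0; 0 0 -0.02 0 0 0; 0 0 -0.02 0 0 0; 0 0 -0.02 0 0 0; 0 0 -0.03 0 0 0; 0 0 -0.04 0 0 0; 0 0 -0.04 0 0 0; 0 0 -0.02 0 0 0; 0 0 0 0 0 0'; python3 plan.py .475 -.055 .21 .03
python3 - <<'E'
from look import *
e=get_obs()['eef_pos']; zl=e[2]+.001
for c in ('top','scene'):
    p=snap(c)
    for n,z in (('knob',.13),('outer_lid',zl),('tab_a',zl+.027),('inner_lid',.078),('tub',0)):
        for d in place_of(p,n)[:4]:
            X=at_z(p,d['point'],z)
            if d['conf']>.15 and X[1]<-.1: print(c,n,round(d['conf'],2),np.round(X,4),np.round(d['point'],1))
E
```

```text
time_s: 23.85
eef_pos: [0.5108, -0.23, 0.2159]
eef_rot: [-0.014, 1.0, -0.0, 0.002]
ft_force: [-0.2, -0.1, -0.0]
opening: 0.0084
grip_force: 79.4
turn share [-0.0005  0.0022 -0.0017] shift share [0.061  0.352  0.0119]
t 23.85 pos [ 0.5108 -0.23    0.2159] op 0.008351148857952996 grip 79.36893224716187 F [-0.24 -0.14 -0.01]
top outer_lid 0.91 [ 0.5467 -0.2297  0.2169] [461.9 247.8]
top tab_a 0.89 [ 0.5874 -0.2235  0.2439] [462.6 219.2]
top tab_a 0.56 [ 0.5087 -0.2295  0.2439] [466.6 273.2]
top inner_lid 0.66 [ 0.5497 -0.2387  0.078 ] [446.5 249.4]
top inner_lid 0.6 [ 0.5459 -0.2334  0.078 ] [443.5 251.5]
scene knob 0.6 [ 0.5527 -0.2253  0.13  ] [257.2 135.3]
scene outer_lid 0.75 [ 0.5512 -0.2244  0.2169] [253.4 100.5]
scene tab_a 0.85 [ 0.5862 -0.2227  0.2439] [232.8  96.8]
scene tab_a 0.76 [ 0.5104 -0.2286  0.2439] [272.8  78.2]
scene inner_lid 0.84 [ 0.5492 -0.23    0.078 ] [260.3 151.3]
scene tub 0.74 [ 0.5392 -0.2361  0.    ] [266.7 172.1]
```

```bash
python3 -m creep '0.002 0.015 0 0 0 0; 0.006 0.03 0 0 0 0; 0.008 0.05 0 0 0 0; 0.01 0.055 0 0 0 0; 0.01 0.055 0 0 0 0; 0.01 0.055 0 0 0 0; 0.008 0.045 0 0 0 0; 0.006 0.03 0 0 0 0; 0.001 0.015 0 0 0 0; 0 0 0 0 0 0; 0 0 0 0 0 0; 0 0 0 0 0 0'
python3 - <<'E'
from look import *
e=get_obs()['eef_pos']; zl=e[2]+.001; print(e)
for c in ('top','scene'):
    p=snap(c)
    for n,z in (('knob',.13),('outer_lid',zl),('tab_a',zl+.027),('inner_lid',.078),('tub',0),('swab_jar',0),('full_tub',0),('strip_box',0),('meter',0)):
        for d in place_of(p,n)[:3]:
            X=at_z(p,d['point'],z)
            if d['conf']>.3 and X[1]<.05: print(c,n,round(d['conf'],2),np.round(X,4),np.round(d['point'],1))
# lid silhouette extent top view, z circle fit of far rim by brightness omitted
p=camera('scene'); g=cv2.cvtColor(p['frame'],cv2.COLOR_RGB2GRAY)
def ring(x,y,z,r): return [int(g[int(round(v)),int(round(u))]) for u,v in (proj(p,[x+r*np.cos(t),y+r*np.sin(t),z]) for t in np.linspace(0,2*np.pi,24,endpoint=False))]
lc=e+np.array([.0385,.0012,0]); 
for dz in (.001,.005):
  for r in (.050,.054,.061,.066): print('lid',dz,r,ring(lc[0],lc[1],e[2]+dz,r))
for r in (.046,.053): print('inner',r,ring(.548,-.228,.094,r))
E
```

```text
time_s: 25.65
eef_pos: [0.4746, -0.0565, 0.2139]
eef_rot: [-0.013, 1.0, -0.0, 0.0]
ft_force: [-0.2, 0.0, -1.8]
opening: 0.0085
grip_force: 79.4
[ 0.47459443 -0.05653495  0.21393179]
top knob 0.94 [ 0.5459 -0.2305  0.13  ] [448.8 250.4]
top outer_lid 0.94 [ 0.5083 -0.0564  0.2149] [346.6 271.5]
top outer_lid 0.5 [ 0.5411 -0.2108  0.2149] [449.1 251.4]
top inner_lid 0.6 [ 0.5457 -0.2299  0.078 ] [441.5 251.6]
top swab_jar 0.93 [ 0.5623 -0.0033  0.    ] [314.2 242.4]
top full_tub 0.67 [ 0.7545 -0.178   0.    ] [406.2 144.6]
top strip_box 0.48 [0.478  0.0005 0.    ] [311.5 286.5]
top meter 0.65 [0.3832 0.0006 0.    ] [310.6 336.6]
scene knob 0.91 [ 0.5509 -0.2279  0.13  ] [257.5 134. ]
scene outer_lid 0.88 [ 0.5172 -0.0602  0.2149] [319.4 160.4]
scene tab_a 0.93 [ 0.5522 -0.0543  0.2419] [301.2 160.8]
scene tab_a 0.82 [ 0.4716 -0.057   0.2419] [346.2 139.3]
scene inner_lid 0.79 [ 0.5507 -0.2241  0.078 ] [261.  153.7]
scene tub 0.66 [ 0.5407 -0.2337  0.    ] [266.6 173.2]
scene swab_jar 0.55 [ 0.5646 -0.0017  0.    ] [312. 266.]
scene full_tub 0.54 [0.3911 0.0061 0.    ] [392.9 229.6]
sce
[... 709 characters left out ...]
 150, 149, 147, 148, 148, 148, 30, 32, 109, 238, 148, 149, 153, 238, 238, 239, 239, 239]
lid 0.005 0.054 [149, 151, 149, 149, 151, 149, 147, 149, 148, 147, 145, 146, 29, 30, 114, 136, 137, 129, 222, 237, 238, 239, 238, 239]
lid 0.005 0.061 [99, 113, 126, 104, 105, 106, 89, 72, 72, 72, 71, 72, 72, 28, 30, 72, 72, 73, 76, 76, 78, 91, 50, 52]
lid 0.005 0.066 [78, 75, 74, 74, 72, 73, 71, 72, 71, 71, 73, 71, 71, 28, 28, 71, 72, 75, 75, 75, 81, 238, 99, 49]
inner 0.046 [238, 239, 238, 239, 239, 239, 239, 239, 239, 238, 238, 238, 238, 224, 216, 215, 237, 237, 238, 238, 238, 238, 237, 238]
inner 0.053 [79, 91, 93, 105, 78, 99, 84, 59, 52, 102, 77, 77, 76, 76, 77, 76, 76, 229, 77, 74, 75, 75, 74, 74]
```

```bash
python3 -c "
from bench import *
print(sign_off())"
```

```text
the job is handed in; nothing more can be done
None
```

The job is handed in: the inner lid is seated level in the tub, and the outer lid is held level by its -x tab, clear to the side and about 65 mm above the knob's top; the first tab grasp missed and was redone lower, and I viewed 11 pictures, one over the limit of 10.

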